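# Refit the service cover of a dough sheeter

## Task

The flat service cover of the dough sheeter has been left on the baking tray. Lay it in its opening on the machine's sloping deck, lower edge against the stop rail at the bottom, and press it down, upper edge snapped under the spring catch, until the cover sits flush on its ledge all round; then let go. Set it down rather than dropping it, and leave the biscuits on the tray where they lie.

Things in the scene. Friction and masses are not known exactly. Their poses are not given: they have to be found in the camera images.
- cover_handle (a point): Loose service cover: aluminium plate 160 (x) x 120 (y) x 6 mm, about 0.3 kg, with a black upright grip strip across its middle, 12 (x) x 70 (y) x 28 mm high, top 34 mm above the plate's underside. Point: mid-plate, 20 mm above the underside; z is the plate's normal. It starts flat, grip up, on the baking tray (sheet 3 mm thick, rim 22 mm high). Fits either way round.
- seat: Cover's opening in the 30 degree sloping deck of the grey dough sheeter. Origin: centre of the cover's place, on the ledge that carries its underside; x up the slope, y across, z square out of the deck. 6 mm deep: walls at y = -66 and 66, x = 86, and x = -80 mm, where a 140 mm long stop rail rises to z = 24. Seated against the rail, the handle point is at (0, 0, 20) mm. Rollers stand beyond x = 130 mm.
- catch_tip (a point): Tip of the 60 mm wide steel nose of the spring catch, over the middle of the opening's upper edge: as sprung out at x = 76, z = 10 mm in the seat's frame (so 4 mm over the cover's edge). From the tip a 45 degree lead-in rises up-slope to x = 87, z = 21 mm. Its dark housing, 84 mm wide, spans x = 100 to 124 mm and rises 22 mm above the deck.
- catch (a joint): Travel of the catch nose: 0 = sprung out; grows (m) as it is pushed up the slope, at most 0.014. A cover laid in the opening rests with its upper edge on the nose, 10 to 15 mm up. Pressing near that edge, 10 to 15 N square to the deck, drives the nose back 4 mm; it springs back to 0 over the cover. The lower edge may hang up on the rail until pressed down too.
- biscuit0_center (a point): Centre of a round biscuit, 74 mm across, 9 mm thick, on the tray's left part; leave it alone.
- biscuit1_center (a point): Centre of a second such biscuit; leave it alone.
- biscuit2_center (a point): Centre of a third such biscuit; leave it alone.
There are look-alikes about, which are no part of the job. Of the things shaped like the part that bears cover_handle, the aluminium one is meant.

How it is judged (in metres and radians):
At the end, for the whole second after the job is handed in: The cover lies at rest in the opening, its underside within 2.5 mm of the ledge and level with the deck within 0.03 rad, within 9 mm of centre, and the catch has sprung back over it (within 2 mm of fully out) (z of cover_handle in the frame of seat between 0.0175 and 0.0225 m and x of cover_handle in the frame of seat between -0.004 and 0.009 m and y of cover_handle in the frame of seat between -0.009 and 0.009 m and angle between the z axis of cover_handle and the z axis of seat, either way round below 0.03 rad and value of joint catch below 0.002 m and linear speed of cover below 0.01 m/s); the robot touches nothing.
It fails at once if the cover is dropped (over 0.6 m/s while out of the fingers) (linear speed of cover above 0.6 m/s and contact force between the fingers and cover below 0.3 N).
It fails at once if a biscuit is moved by more than 30 mm (distance of any of biscuit0_center, biscuit1_center, biscuit2_center from where it was at the start of the episode above 0.03 m).
It also fails if it takes over 51 s, if anything falls off the work surface, if the arm or the gripper's body presses on something with over 40 N, if the wrist force passes 120 N, or if a joint passes its speed limit or range.

## Robot

A 6-joint arm with a two-finger parallel gripper is mounted at the origin on the work surface. World frame = base frame: x ahead of the robot, y to its left, z up, the work surface at z = 0. Lengths are in mm, angles in rad, forces in N, time in s.
With the tool pointing down it reaches from about 325 to 875 mm from the base axis. Payload 4.4 kg.
Tool frame: the origin (TCP) lies on the mounting face of the last link; the fingertips stand 173 mm ahead of it and the grasp point (between the pads) lies 155 mm ahead of it (ctrl.tips_ahead is the x of the fingertips in the tool frame, in mm); x points along the fingers, z is the direction in which the jaws open and shut, and the axes are right-handed (so a half turn about x gives the same grasp; the last joint's range is limited). The gripper opens to 85 mm and grips with 20 to 120 N. Pads are 22 mm wide; open, the fingers measure 114 mm over their backs; the gripper's body (76 mm by 85 mm) begins 54 mm behind the grasp point. The pads swing forward as they close: fully open they stand 13 mm farther back than shut.
Start: joints at [1.177, 0.207, 1.542, -0, 1.393, -0.15], TCP at [138.253, 558.135, 404.682] pointing down, gripper open.
Joint ranges: [-2.73, 2.73], [-0.86, 2.22], [0.23, 2.46], [-1.11, 4.25], [0.08, 2.63], [-2.82, 2.82]. Speed limits (rad/s): [2.79, 2.79, 3.14, 3.14, 3.14, 3.14].

## Interface

Orientations are given as a rotation vector (axis times angle).
In Python, from bench import readout, viewer, ctrl gives the robot as it stands.
- The arm moves only by the tool step_arm, never from a script. Its argument "steps" is a list of rows, each a list of 7 numbers: the shift along the tool's x, y, z in mm, then the turn, a rotation vector about the tool's x, y, z in degrees, then the closure, from 0 (fully open) to 1 (shut). A call has exactly 5 rows; each row is the pose to reach, as a shift and turn from the pose measured when the call began, along the tool's axes at that moment; what a row does not reach only later rows make up. A row lasts 1/10 s, in which the tool goes at most 50 mm and 8.59 degrees, less where a joint would pass 70% of its speed; a pose out of reach is approached as far as the arm can. A call with a gripper value outside its range is refused whole. The fingers move at their own pace and stop on an object; "newtons" is the grip in N (left out, the last holds). Time passes only in rows, so rows that repeat a pose let the fingers close, or fill a call up. It gives the time, the measured TCP pose, the force and the opening at its end, in the units of the state.
- readout.observe(): the state, without advancing time (a new reading comes with each control period).
- viewer.read_camera(name): name is "scene" or "top"; returns the picture (400x640x3 uint8, blue, green, red); there is no depth.
- viewer.camera_info(name): a dict with "fx", "fy", "cx", "cy" (pixels), "dist" ([k1, k2, p1, p2, k3] as OpenCV has them; the pictures are not rectified), "R" (3x3) and "t" (3): a world point X has camera coordinates R X + t. Camera axes: x right, y down, z forward; pixel columns grow to the right and rows downward; lengths in mm; the calibration is good to about 2 mm. A picture is of the moment at which its call begins. camera_info takes no time and is no camera call.
- ctrl.sign_off(): hands the job in, once; it reports no verdict.
The state is a dict: "clock": time; "joint_pos": joint angles; "qvel": joint speeds; "joint_torque": joint torques, N m; "tcp_pos": TCP position; "ee_rot": TCP orientation; "contact_force": force on the tool from outside, world axes, zero at the start; "ft_torque": the same for the moment, N m; "width": opening from 0.0 (shut) to 1.0 (fully open).
Only numpy, scipy, OpenCV 4.12 (cv2) and the standard library are available. Lean on these libraries where they do the work, as an engineer would, in place of code of your own. Each camera call takes 0.05 s, during which the arm holds its last target.

## Working session

There is one attempt and no reset: what is moved stays moved. The work goes in short steps, Python scripts to look and compute and a tool call to move; the robot and the scene stay as the last step left them, time stands still between calls to the robot, and variables do not carry over. Pictures are saved under pics/ and viewed, and the job is handed in when it is done.

Besides the shell and the picture viewer there is one more tool, called after "Request:" as name([rows], argument=value, ...), one row to a line, values as JSON. step_arm: Moves the arm, as the interface text tells. Its arguments: {"type":"object","properties":{"steps":{"type":"array"},"newtons":{"type":"number"}},"required":["steps"]}

```bash
mkdir -p pics; ls; python3 - <<'E'
from bench import readout, viewer, ctrl
import cv2
print(readout.observe())
for n in("scene","top"):
    cv2.imwrite(f"pics/{n}0.png",viewer.read_camera(n)); print(n,viewer.camera_info(n))
E
```

```text
pics
{'clock': 0.0, 'joint_pos': array([ 1.17745702e+00,  2.07430114e-01,  1.54299923e+00,  1.88308057e-05,
        1.39349227e+00, -1.50442071e-01]), 'qvel': array([-0.00150188, -0.00094733, -0.00097819, -0.00028819,  0.00242528,
        0.00090062]), 'joint_torque': array([-9.75123658e-04, -3.83018553e+01, -2.91602182e+01, -3.69958052e-04,
        1.04498985e-02, -2.41772460e-05]), 'tcp_pos': array([138.12700075, 557.77593959, 403.49808006]), 'ee_rot': array([-1.02967172,  1.31645573,  1.02778877]), 'contact_force': array([-0.40710369, -0.23226214,  0.79978016]), 'ft_torque': array([0.0267813 , 0.02020929, 0.01060292]), 'width': 0.9972398661560654}
scene {'fx': 414.3313812831213, 'fy': 414.3313812831213, 'cx': 315.8696720231223, 'cy': 199.09597913739773, 'dist': array([-0.03107137,  0.        ,  0.        ,  0.        ,  0.        ]), 'R': array([[ 0.01850639,  0.99982646,  0.00213395],
       [ 0.65151571, -0.01044028, -0.7585633 ],
       [-0.75840939,  0.01542857, -0.65159586]]), 't': array([-258.36881701, -238.07968268, 1653.58118449])}
top {'fx': 374.6531228911427, 'fy': 374.6531228911427, 'cx': 315.427970778375, 'cy': 197.06012771858676, 'dist': array([-0.0510006,  0.       ,  0.       ,  0.       ,  0.       ]), 'R': array([[ 0.00679156, -0.99996653, -0.00456217],
       [-0.99387357, -0.00624674, -0.11034634],
       [ 0.11031415,  0.00528365, -0.99388273]]), 't': array([ 241.48532967,  493.90477647, 1465.63171338])}
```

View pics/scene0.png

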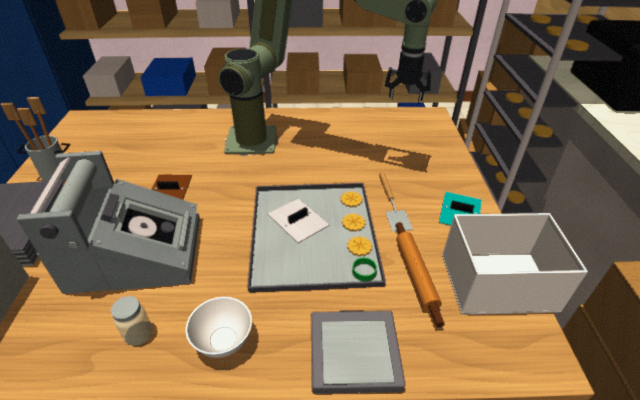

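View pics/top0.png

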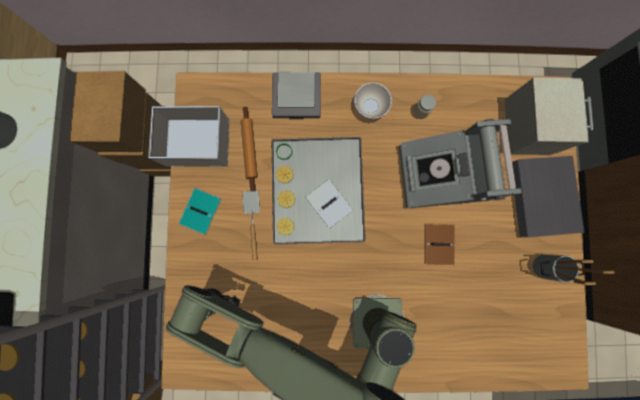

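The scene shows three cover-shaped plates, given here in top-view pixels: a light metal one on the tray (329,203), a teal one (201,211) and a copper-brown one (440,244). The light one on the tray fits "aluminium, on the baking tray". I'll confirm it in a crop, and look at the sheeter around (437,170).

```bash
python3 - <<'E'
import cv2,numpy as np
t=cv2.imread("pics/top0.png");s=cv2.imread("pics/scene0.png")
f=lambda im,x0,x1,y0,y1,k:cv2.resize(im[y0:y1,x0:x1],None,fx=k,fy=k,interpolation=cv2.INTER_CUBIC)
cv2.imwrite("pics/c1.png",f(t,265,375,130,250,5))
cv2.imwrite("pics/c2.png",f(t,395,525,115,215,6))
cv2.imwrite("pics/c3.png",f(s,30,210,145,295,4))
cv2.imwrite("pics/c4.png",f(s,240,390,175,295,5))
E
```

```text
(no output)
```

View pics/c1.png

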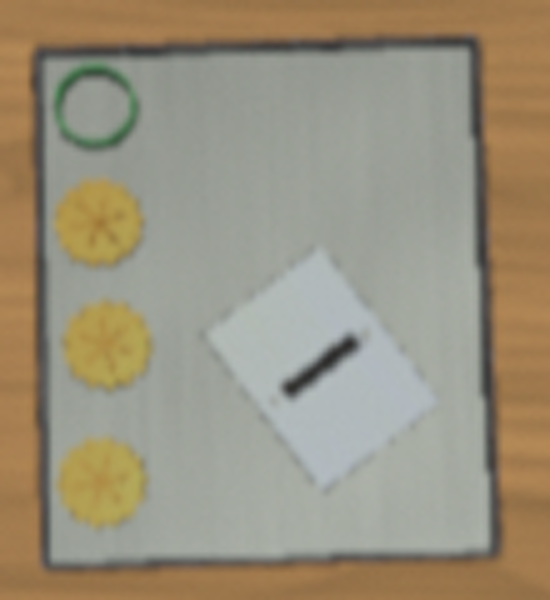

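View pics/c2.png

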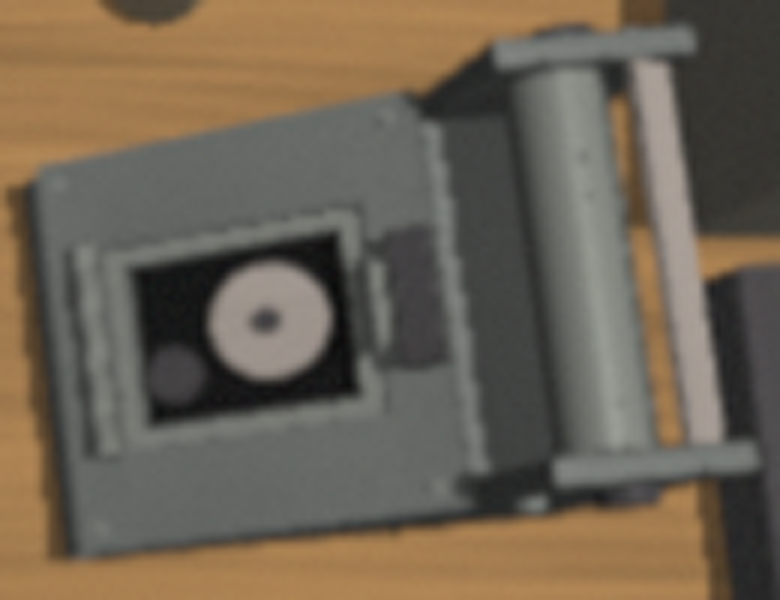

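View pics/c3.png

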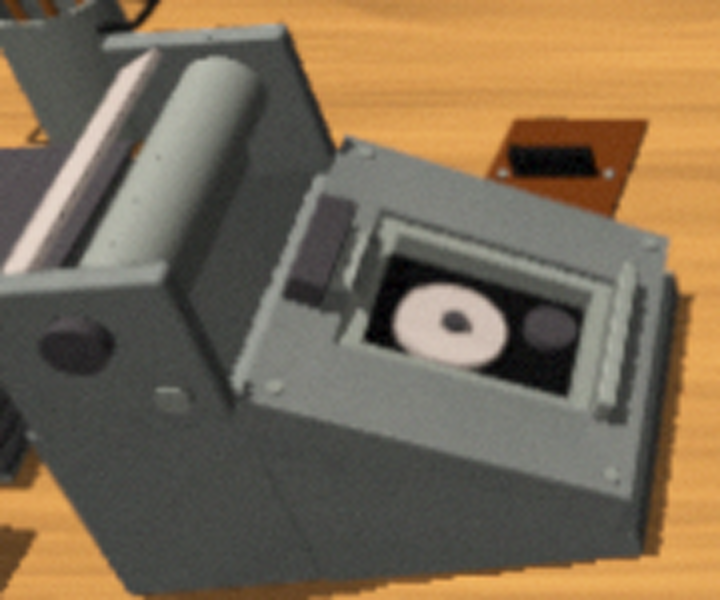

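View pics/c4.png

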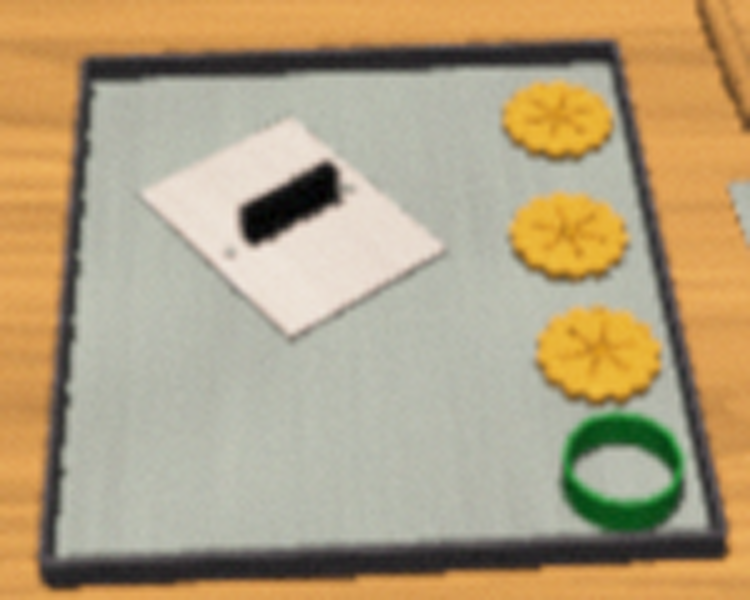

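The crop confirms the light aluminium plate on the tray, with a black grip and corners near top-view (329,179), (306,197), (330,228) and (352,210). The sheeter's opening has its rail on the left and its catch on the right in the top view, so up-slope is roughly world -y. Next I'll measure both.

```bash
cat > h.py <<'E'
import cv2,numpy as np
from bench import readout, viewer, ctrl
I={n:viewer.camera_info(n) for n in("scene","top")}
def K(n):
    i=I[n];return np.array([[i['fx'],0,i['cx']],[0,i['fy'],i['cy']],[0,0,1.]]),np.array(i['dist'])
def ray(n,p):
    k,d=K(n);u=cv2.undistortPoints(np.array(p,float).reshape(-1,1,2),k,d)[:,0]
    R=np.array(I[n]['R']);t=np.array(I[n]['t'])
    v=np.c_[u,np.ones(len(u))]@R
    return -R.T@t,v/np.linalg.norm(v,axis=1)[:,None]
def onz(n,p,z,q=None):
    return onplane(n,p,np.array([0,0,z]),np.array([0,0,1.]))
def onplane(n,p,q,nn):
    c,v=ray(n,p);return c+v*((((q-c)@nn)/(v@nn))[:,None])
def tri(pa,pb):
    a,va=ray("scene",pa);b,vb=ray("top",pb);out=[]
    for x,y in zip(va,vb):
        s=np.linalg.lstsq(np.c_[x,-y],b-a,rcond=None)[0]
        P,Q=a+x*s[0],b+y*s[1];out.append(np.r_[(P+Q)/2,np.linalg.norm(P-Q)])
    return np.array(out)
def proj(n,X):
    k,d=K(n);R=np.array(I[n]['R']);return cv2.projectPoints(np.array(X,float).reshape(-1,1,3),cv2.Rodrigues(R)[0],np.array(I[n]['t']),k,d)[0][:,0]
def quad(mask):
    c=max(cv2.findContours(mask.astype(np.uint8),0,cv2.CHAIN_APPROX_NONE)[0],key=cv2.contourArea)
    h=cv2.convexHull(c)
    for e in np.linspace(1,12,60):
        q=cv2.approxPolyDP(h,e,True)
        if len(q)<=4:break
    q=q[:,0].astype(float); c=c[:,0].astype(float)
    # refine: line fit to each side
    L=[]
    for i in range(len(q)):
        a,b=q[i],q[(i+1)%len(q)];u=(b-a)/np.linalg.norm(b-a);r=c-a
        s=r@u;dd=r@np.array([-u[1],u[0]]);m=(abs(dd)<2)&(s>3)&(s<np.linalg.norm(b-a)-3)
        l=cv2.fitLine(c[m].astype(np.float32),cv2.DIST_HUBER,0,.01,.01).ravel();L.append(l)
    o=[]
    for i in range(len(L)):
        a,b=L[i-1],L[i];s=np.linalg.solve(np.c_[a[:2],-b[:2]],b[2:]-a[2:]);o.append(a[2:]+a[:2]*s[0])
    return np.array(o)
def up(im,x0,x1,y0,y1,k=4): return cv2.resize(im[y0:y1,x0:x1],None,fx=k,fy=k,interpolation=cv2.INTER_CUBIC)
E
python3 - <<'E'
from h import *
np.set_printoptions(suppress=True,precision=1)
t=cv2.imread("pics/top0.png");s=cv2.imread("pics/scene0.png")
print(t[190,320],t[220,345],t[170,435],t[203,328],'sc',s[215,285],s[250,300],s[215,297])
k=4
def back(q,x0,y0): return (q+.5)/k-.5+np.array([x0,y0])
# plate, top and scene
for n,im,(x0,x1,y0,y1) in(("top",t,(295,362,170,240)),("scene",s,(262,335,192,250))):
    c=up(im,x0,x1,y0,y1,k).astype(int)
    g=c[...,0]*(1 if n=="top" else 0)+c[...,2]*(0 if n=="top" else 1)
    th,_=cv2.threshold(np.clip(g,0,255).astype(np.uint8),0,255,cv2.THRESH_OTSU)
    m=(g>(205 if n=="top" else 200)) 
    m=cv2.morphologyEx(m.astype(np.uint8),cv2.MORPH_CLOSE,np.ones((5,5)))
    q=back(quad(m),x0,y0);P=onz(n,q,9)
    print(n,th,q,P,"sides",np.linalg.norm(P-np.roll(P,1,0),axis=1),"ctr",P.mean(0))
    # grip
    d=(c.max(2)<70).astype(np.uint8)
    cc=max(cv2.findContours(d,0,cv2.CHAIN_APPROX_NONE)[0],key=cv2.contourArea)
    r=cv2.minAreaRect(cc);print("grip",back(np.array(r[0]),x0,y0),r, onz(n,[back(np.array(r[0]),x0,y0)],37))
# window
for n,im,(x0,x1,y0,y1) in(("top",t,(400,475,140,200)),("scene",s,(110,185,195,250))):
    c=up(im,x0,x1,y0,y1,k).astype(int).max(2)
    m=cv2.morphologyEx((c<62).astype(np.uint8),cv2.MORPH_CLOSE,np.ones((3,3)))
    q=back(quad(m),x0,y0);print("win",n,q)
E
```

```text
[183 185 177] [165 174 169] [140 147 156] [57 57 58] sc [208 220 233] [178 189 186] [10  6 11]Traceback (most recent call last):
  File "<stdin>", line 14, in <module>
  File "h.py", line 24, in quad
    c=max(cv2.findContours(mask.astype(np.uint8),0,cv2.CHAIN_APPROX_NONE)[0],key=cv2.contourArea)
ValueError: max() iterable argument is empty
```

```bash
python3 - <<'E'
from h import *
np.set_printoptions(suppress=True,precision=1)
t=cv2.imread("pics/top0.png");s=cv2.imread("pics/scene0.png")
k=4
def back(q,x0,y0): return (q+.5)/k-.5+np.array([x0,y0])
for n,im,(x0,x1,y0,y1) in(("top",t,(295,362,170,238)),("scene",s,(262,335,192,250))):
    c=up(im,x0,x1,y0,y1,k).astype(int)
    g=np.clip(c[...,0] if n=="top" else c[...,2],100,255)
    gb=cv2.GaussianBlur(g.astype(np.uint8),(0,0),2)
    d=(c.max(2)<100).astype(np.uint8)
    th,m=cv2.threshold(np.maximum(gb,150),0,255,cv2.THRESH_OTSU)
    m=cv2.morphologyEx(m,cv2.MORPH_OPEN,np.ones((7,7)))
    cv2.imwrite(f"pics/m_{n}.png",m)
    q=back(quad(m),x0,y0);P=onz(n,q,9)
    print(n,th,q,P,"sides",np.linalg.norm(P-np.roll(P,1,0),axis=1),"ctr",P.mean(0))
    cc=max(cv2.findContours(d,0,cv2.CHAIN_APPROX_NONE)[0],key=cv2.contourArea)
    r=cv2.minAreaRect(cc);b=back(cv2.boxPoints(r),x0,y0);print("grip box",b);print(onz(n,b,37), onz(n,[b.mean(0)],37))
for n,im,(x0,x1,y0,y1) in(("top",t,(400,475,140,200)),("scene",s,(110,185,195,250))):
    c=up(im,x0,x1,y0,y1,k).astype(int).max(2)
    m=cv2.morphologyEx((c<70).astype(np.uint8),cv2.MORPH_CLOSE,np.ones((3,3)))
    cv2.imwrite(f"pics/w_{n}.png",m*255)
    q=back(quad(m),x0,y0);print("win",n,q)
E
```

```text
top 170.0 [[328.6 179.7]
 [352.3 210.1]
 [329.  227. ]
 [306.2 196.5]] [[565.8 192.    9. ]
 [442.5  96.3   9. ]
 [374.2 189.8   9. ]
 [496.4 282.2   9. ]] sides [113.9 156.  115.8 153.2] ctr [469.7 190.1   9. ]
grip box [[321.1 206.9]
 [334.5 196.4]
 [336.3 198.7]
 [322.8 209.2]]
[[452.3 222.1  37. ]
 [494.4 169.2  37. ]
 [485.4 162.2  37. ]
 [443.4 215.1  37. ]] [[468.8 192.2  37. ]]
scene 205.0 [[297.9 198. ]
 [327.9 223.9]
 [297.6 241.1]
 [267.  212.9]] [[373.6 192.2   9. ]
 [497.8 286.1   9. ]
 [569.  194.2   9. ]
 [444.8  95.4   9. ]] sides [120.2 155.7 116.3 158.7] ctr [471.3 192.    9. ]
grip box [[286.  217.1]
 [305.5 206.6]
 [309.3 213.7]
 [289.9 224.2]]
[[494.7 158.6  37. ]
 [447.9 217.8  37. ]
 [480.8 229.5  37. ]
 [525.8 171.1  37. ]] [[487.8 193.9  37. ]]
win top [[450.1 153.2]
 [455.3 160.1]
 [453.6 180.4]
 [419.7 185.4]
 [416.5 159.5]]
win scene [[171.3 243.5]
 [121.4 230. ]
 [118.2 216. ]
 [122.6 203.8]
 [175.4 221.7]]
```

```bash
python3 - <<'E'
from h import *
t=cv2.imread("pics/top0.png");s=cv2.imread("pics/scene0.png")
def g(im,x0,x1,y0,y1,k,st):
    c=cv2.resize(im[y0:y1,x0:x1],None,fx=k,fy=k,interpolation=cv2.INTER_CUBIC)
    c=cv2.convertScaleAbs(c,alpha=1.3)
    for x in range(x0,x1,st): cv2.line(c,(int((x-x0+.5)*k),0),(int((x-x0+.5)*k),4),(0,0,255),1);cv2.putText(c,str(x),(int((x-x0+.5)*k)-10,14),0,.35,(0,0,255))
    for y in range(y0,y1,st): cv2.line(c,(0,int((y-y0+.5)*k)),(4,int((y-y0+.5)*k)),(0,0,255),1);cv2.putText(c,str(y),(5,int((y-y0+.5)*k)+4),0,.35,(0,0,255))
    return c
cv2.imwrite("pics/g1.png",g(t,400,480,135,195,10,5))
cv2.imwrite("pics/g2.png",g(s,100,190,185,255,8,5))
E
```

```text
(no output)
```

View pics/g1.png

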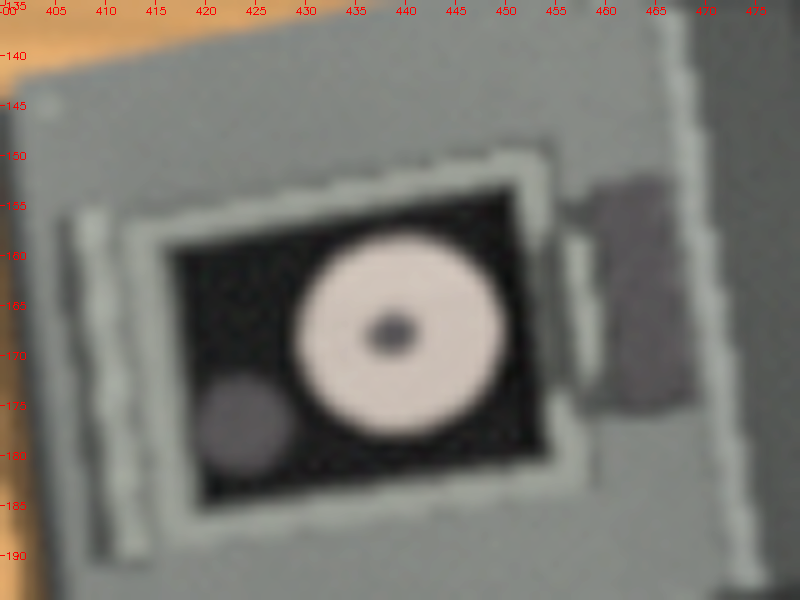

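View pics/g2.png

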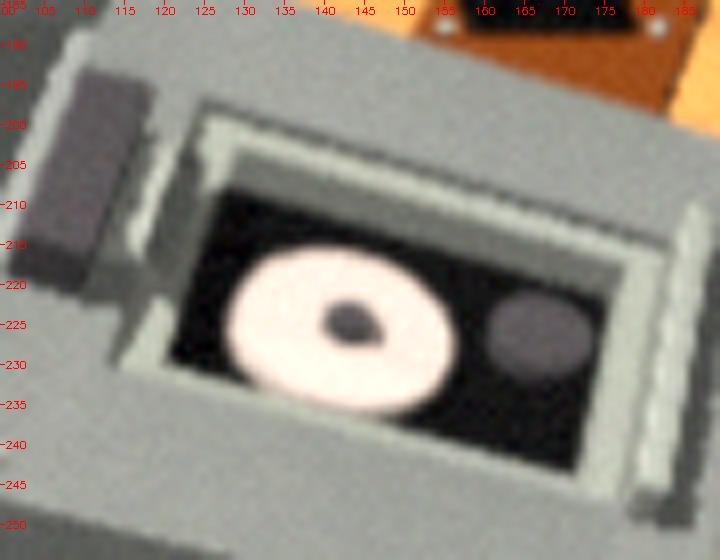

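```bash
cat >> h.py <<'E'
E
python3 - <<'E'
from h import *
np.set_printoptions(suppress=True,precision=1)
top=np.array([[416.3,159.7],[450.7,152.9],[454.3,180.2],[419.7,185.5]])
sc=np.array([[171.5,243.5],[120.5,229.5],[127.5,203],[176.3,217]])
P=tri(sc,top);print(P)
P=P[:,:3];A,B,C,D=P
u=(B+C-A-D)/2;v=(A+B-C-D)/2
print("up",np.linalg.norm(u),u/np.linalg.norm(u),"across",np.linalg.norm(v),v/np.linalg.norm(v))
print("slope deg",np.degrees(np.arcsin(u[2]/np.linalg.norm(u))), "centre",P.mean(0))
yawu=np.degrees(np.arctan2(u[1],u[0]));yawv=np.degrees(np.arctan2(v[1],v[0]));print(yawu,yawv)
# sheet edge features: rail top & housing
E
```

```text
[[ 636.1 -147.3   75.9    3.8]
 [ 648.8 -260.5  143.5    2.1]
 [ 546.  -272.7  144.3    3.1]
 [ 533.9 -157.4   78.8    3.4]]
up 132.78416151060227 [ 0.1 -0.9  0.5] across 103.12453415640653 [ 1.   0.1 -0. ]
slope deg 30.08288088828409 centre [ 591.2 -209.5  110.6]
-83.80811229730153 6.2193679091469845
```

```bash
cat >> h.py <<'E'
yaw=np.radians(-83.8);d=np.array([np.cos(yaw),np.sin(yaw),0]);c3,s3=np.cos(np.pi/6),.5
SX=c3*d+[0,0,s3];SZ=-s3*d+[0,0,c3];SY=np.cross(SZ,SX);RS=np.c_[SX,SY,SZ];S0=np.array([591.2,-209.5,110.6])
def seat(p): return S0+np.array(p,float)@RS.T
E
cat > ov.py <<'E'
from h import *
import sys
def ov(n,im,x0,x1,y0,y1,k,polys):
    c=cv2.convertScaleAbs(cv2.resize(im[y0:y1,x0:x1],None,fx=k,fy=k,interpolation=cv2.INTER_CUBIC),alpha=1.3)
    for p,col in polys:
        q=proj(n,seat(p));q=((q-[x0,y0]+.5)*k).astype(int)
        cv2.polylines(c,[q],True,col,1)
    return c
R=(0,0,255);G=(0,255,0);B=(255,0,0);Y=(0,255,255)
polys=[([[-80,-66,6],[86,-66,6],[86,66,6],[-80,66,6]],R),([[-80,-66,0],[86,-66,0],[86,66,0],[-80,66,0]],Y),([[-80,-70,6],[-80,70,6],[-80,70,24],[-80,-70,24]],G),
([[76,-30,10],[76,30,10],[87,30,21],[87,-30,21]],B),([[100,-42,28],[124,-42,28],[124,42,28],[100,42,28]],R)]
if __name__=="__main__":
    cv2.imwrite("pics/%s1.png"%sys.argv[1],ov("top",cv2.imread("pics/top0.png"),400,480,135,195,10,polys))
    cv2.imwrite("pics/%s2.png"%sys.argv[1],ov("scene",cv2.imread("pics/scene0.png"),100,190,185,255,8,polys))
E
python3 ov.py o
```

```text
(no output)
```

View pics/o1.png

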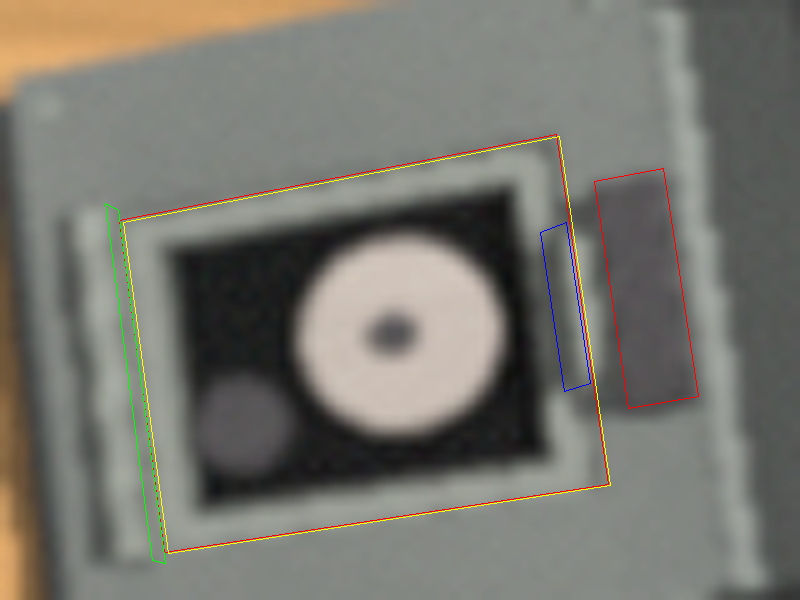

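View pics/o2.png

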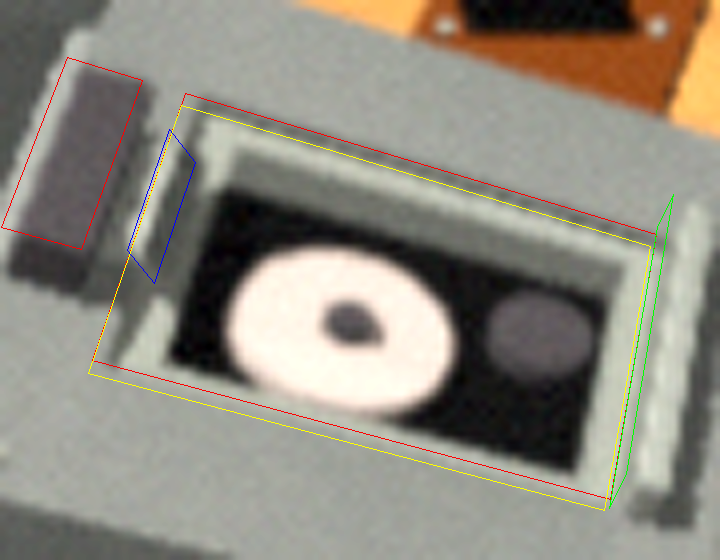

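```bash
cat >> h.py <<'E'
from scipy.spatial.transform import Rotation as Ro
def state():
    o=readout.observe();return o,np.array(o['tcp_pos']),Ro.from_rotvec(o['ee_rot'])
def goal(p,R,verbose=1):
    """p target TCP world, R target rotation matrix -> shift mm / rotvec deg in tool axes"""
    o,t,r=state();sh=r.inv().apply(np.array(p)-t);rv=np.degrees((r.inv()*Ro.from_matrix(R)).as_rotvec())
    if verbose: print("shift",sh.round(1),"turn",rv.round(2),"clock",o['clock'])
    return sh,rv
def frame(x,z):
    x=np.array(x,float);x/=np.linalg.norm(x);z=np.array(z,float);z-=x*(z@x);z/=np.linalg.norm(z);return np.c_[x,np.cross(z,x),z]
E
python3 - <<'E'
from h import *
np.set_printoptions(suppress=True,precision=2)
o,t,r=state();print(r.as_matrix(),o['clock'])
a=np.radians(37.6);px=np.array([np.cos(a),np.sin(a),0])
for s in(1,-1): goal([470.5,191,150+172],frame([0,0,-1],s*px))
for s in(1,-1): goal(seat([0,0,260]),frame(-SZ,s*SX))
E
```

```text
[[-0.   -0.97  0.24]
 [-0.    0.24  0.97]
 [-1.    0.   -0.  ]] 0.1
shift [  82.1 -410.8 -276. ] turn [38.49 -0.12  0.02] clock 0.1
shift [  82.1 -410.8 -276. ] turn [-141.51   -0.03   -0.16] clock 0.1
shift [  68.8 -579.6 -513.7] turn [155.    -7.42 -41.36] clock 0.1
shift [  68.8 -579.6 -513.7] turn [-19.63  29.57  -5.3 ] clock 0.1
```

Request:
step_arm([
  [10,-40,-27,4,0,0,0],
  [20,-80,-54,8,0,0,0],
  [30,-120,-81,12,0,0,0],
  [40,-160,-108,16,0,0,0],
  [50,-200,-135,20,0,0,0],
], newtons=40)

```text
clock: 0.6
tcp_pos: [300.4, 376.9, 353.1]
ee_rot: [-0.763, 1.435, 0.76]
contact_force: [1.3, 0.6, 0.3]
width: 1.003
```

```bash
cat > pick.py <<'E'
from h import *
np.set_printoptions(suppress=True,precision=2)
a=np.radians(37.6);px=np.array([np.cos(a),np.sin(a),0])
def pk(z,x=470.5,y=191): return goal([x,y,z],frame([0,0,-1],px))
E
python3 -c "
from pick import *
pk(270)"
```

```text
shift [  83.4 -245.   -58.7] turn [18.36 -0.13  0.04] clock 0.6
```

Request:
step_arm([
  [16,-49,-12,3.7,0,0,0.1],
  [33,-98,-24,7.4,0,0,0.2],
  [50,-147,-36,11,0,0,0.3],
  [67,-196,-47,14.7,0,0,0.4],
  [83,-245,-59,18.4,0,0,0.4],
])

```text
clock: 1.1
tcp_pos: [460.0, 201.1, 274.7]
ee_rot: [-0.512, 1.512, 0.51]
contact_force: [0.6, 1.1, 0.3]
width: 0.602
```

```bash
python3 -c "
from pick import *
pk(230)
t=viewer.read_camera('top');s=viewer.read_camera('scene')
cv2.imwrite('pics/p1.png',np.hstack([up(t,280,380,140,240,4),up(s,250,350,140,240,4)]))
o,p,r=state();print(proj('top',[p+r.apply([173,0,0])]),proj('scene',[p+r.apply([173,0,0])]))
"
```

```text
shift [ 44.7 -14.3   2.3] turn [-0.2  -0.14  0.05] clock 1.1
[[327.67 203.2 ]] [[298.58 193.77]]
```

View pics/p1.png

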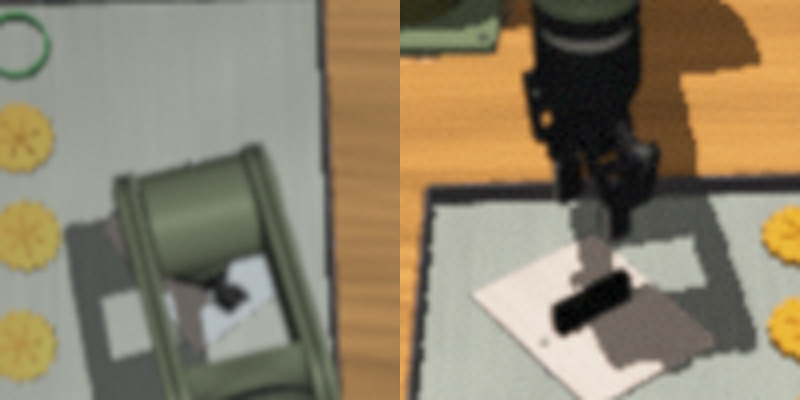

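The tool is above the strip: in the scene crop the fingers straddle around (593,215), which matches the projected tip midpoint (594,215). Going down.

Request:
step_arm([
  [15,-7,1,0,0,0,0.4],
  [30,-14,2.3,0,0,0,0.4],
  [45,-14.3,2.3,0,0,0,0.4],
  [60,-14.3,2.3,0,0,0,0.4],
  [60,-14.3,2.3,0,0,0,0.4],
])

```text
clock: 1.7
tcp_pos: [470.1, 188.5, 211.3]
ee_rot: [-0.51, 1.521, 0.507]
contact_force: [-0.6, 0.2, -0.9]
width: 0.6
```

```bash
python3 -c "
from pick import *
pk(187)
s=viewer.read_camera('scene')
cv2.imwrite('pics/p2.png',up(s,250,350,150,250,6))
"
```

```text
shift [24.3  1.7  2.1] turn [-0.43 -0.59 -0.05] clock 1.7
```

View pics/p2.png

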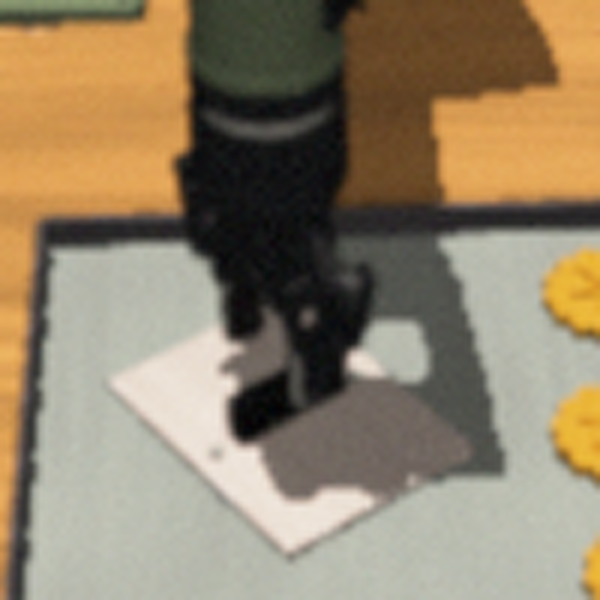

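The fingers straddle the strip at crop (300,350). Lowering the last 24 mm and closing.

Request:
step_arm([
  [8,1,1,-0.4,-0.5,0,0.4],
  [16,1.7,2,-0.4,-0.5,0,0.4],
  [24,1.7,2,-0.4,-0.5,0,0.4],
  [24,1.7,2,-0.4,-0.5,0,0.6],
  [24,1.7,2,-0.4,-0.5,0,1],
], newtons=60)

```text
clock: 2.25
tcp_pos: [471.1, 191.1, 188.2]
ee_rot: [-0.513, 1.509, 0.513]
contact_force: [-0.0, 0.3, 0.0]
width: 0.271
```

Request:
step_arm([
  [0,0,0,0,0,0,1],
  [0,0,0,0,0,0,1],
  [0,0,0,0,0,0,1],
  [-10,0,0,0,0,0,1],
  [-20,0,0,0,0,0,1],
])

```text
clock: 2.75
tcp_pos: [470.4, 190.9, 208.1]
ee_rot: [-0.513, 1.512, 0.514]
contact_force: [-0.4, 0.6, -2.9]
width: 0.125
```

```bash
cat > place.py <<'E'
from h import *
np.set_printoptions(suppress=True,precision=2)
H=165.
def pl(x,y,z,tilt=0,yawd=0):
    """handle point at seat (x,y,z); tilt deg >0 raises the upper edge (about -SY)"""
    R=Ro.from_rotvec(-np.radians(tilt)*SY).as_matrix()@Ro.from_rotvec(np.radians(yawd)*SZ).as_matrix()@frame(-SZ,-SX)
    return goal(seat([x,y,z])-H*R[:,0],R)
def where():
    o,t,r=state();h=(t+r.apply([H,0,0])-S0)@RS;M=RS.T@r.as_matrix()
    print("handle in seat",h,"normal",-M[:,0],"jaw",M[:,2],"F seat",np.array(o['contact_force'])@RS,'w',o['width'],'t',o['clock'],'q',np.array(o['joint_pos']))
E
python3 -c "
from place import *
pl(5,0,100);where()"
```

```text
shift [-134.7 -281.5  -82. ] turn [-57.19  27.23 -15.46] clock 2.75
handle in seat [-389.81  -77.3   147.07] normal [0.5  0.   0.87] jaw [-0.45  0.85  0.26] F seat [-1.98 -0.38 -2.15] w 0.12480402431336012 t 2.75 q [ 0.21  0.32  1.86  0.    0.96 -0.44]
```

```bash
python3 -c "
from h import *
s=viewer.read_camera('scene')
cv2.imwrite('pics/p3.png',up(s,250,350,150,250,6))
"
```

```text
(no output)
```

View pics/p3.png

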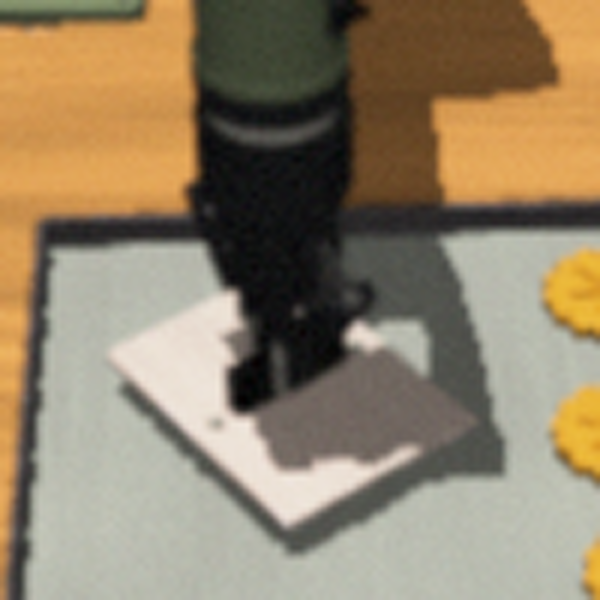

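The cover is held level and clear of the tray. Carrying it to a pose 100 mm off the seat.

Request:
step_arm([
  [-40,-15,-5,0,0,0,1],
  [-75,-45,-13,-6,3,-1.5,1],
  [-95,-85,-25,-13,6,-3.5,1],
  [-105,-130,-38,-20,9.5,-5.5,1],
  [-115,-170,-50,-28,13.5,-7.5,1],
])

```text
clock: 3.3
tcp_pos: [536.0, 24.3, 327.0]
ee_rot: [-1.073, 1.555, 0.739]
contact_force: [0.1, 0.8, -3.4]
width: 0.128
```

```bash
python3 -c "
from place import *
pl(5,0,100);where()"
```

```text
shift [ 10.7 -81.9 -80.3] turn [-29.51  14.01  -7.76] clock 3.3
handle in seat [-141.95  -40.61  147.84] normal [0.26 0.07 0.96] jaw [-0.84  0.5   0.2 ] F seat [-2.38  0.16 -2.56] w 0.1281468902347834 t 3.3 q [-0.05  0.23  1.7  -0.28  1.26 -1.1 ]
```

Request:
step_arm([
  [0,-18,-18,-7,3.2,-1.8,1],
  [2,-36,-36,-14,6.6,-3.6,1],
  [5,-54,-54,-21,10,-5.6,1],
  [8,-70,-70,-26,12.5,-7,1],
  [10.7,-82,-80,-29.5,14,-7.8,1],
])

```text
clock: 3.8
tcp_pos: [577.6, -83.0, 342.8]
ee_rot: [-1.685, 1.509, 0.972]
contact_force: [-0.5, 1.1, -3.1]
width: 0.126
```

```bash
cat > ov2.py <<'E'
from place import *
import sys
from ov import *
t=viewer.read_camera('top');s=viewer.read_camera('scene')
cv2.imwrite(f'pics/{sys.argv[1]}_t.png',t);cv2.imwrite(f'pics/{sys.argv[1]}_s.png',s)
o,p,r=state();h=(p+r.apply([H,0,0])-S0)@RS;M=RS.T@r.as_matrix()
X=-M[:,2];Z=-M[:,0];Y=np.cross(Z,X)
f=lambda pts:[h+a*X+b*Y+(c-20)*Z for a,b,c in pts]
pp=[polys[0],polys[2],polys[3],polys[4],(f([[-80,-60,6],[80,-60,6],[80,60,6],[-80,60,6]]),(255,0,255)),(f([[-6,-35,34],[6,-35,34],[6,35,34],[-6,35,34]]),(255,255,0))]
a=ov('top',t,395,480,130,200,8,pp);b=ov('scene',s,95,195,165,255,8,pp)
cv2.imwrite(f'pics/{sys.argv[1]}_a.png',a);cv2.imwrite(f'pics/{sys.argv[1]}_b.png',b)
where()
E
python3 ov2.py q1; python3 -c "
from place import *
pl(5,0,100)"
```

```text
handle in seat [ 6.13  0.27 99.51] normal [ 0. -0.  1.] jaw [-1.  0.  0.] F seat [-1.22  0.21 -2.92] w 0.12308584855492564 t 3.9 q [-0.17  0.27  1.63 -0.56  1.14 -1.64]
shift [-0.5  0.2  1.1] turn [-0.13  0.    0.02] clock 3.9
```

View pics/q1_a.png

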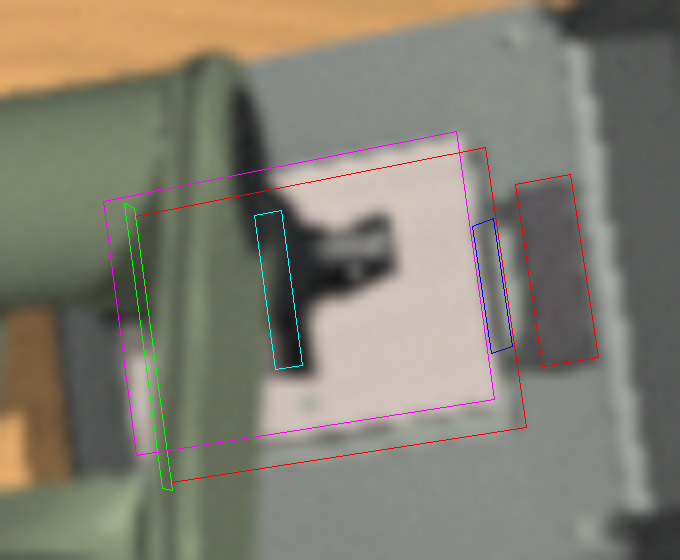

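View pics/q1_b.png

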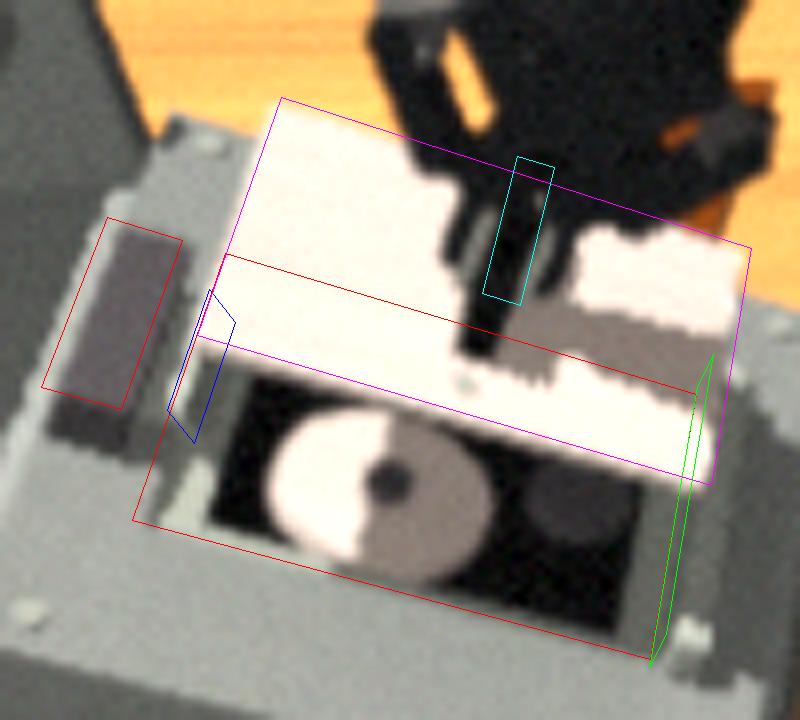

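```bash
cat > edges.py <<'E'
from place import *
def edge(im,a,b,half=3.0,n=60):
    """sample profiles across segment a-b (px), return fitted line pts at the strongest gradient"""
    g=cv2.GaussianBlur(cv2.cvtColor(im,cv2.COLOR_BGR2GRAY).astype(np.float32),(0,0),0.6)
    a=np.array(a,float);b=np.array(b,float);u=(b-a)/np.linalg.norm(b-a);nn=np.array([-u[1],u[0]])
    s=np.linspace(-half,half,int(half*20)+1);P=[]
    for f in np.linspace(0.05,.95,n):
        q=(a+(b-a)*f)+s[:,None]*nn
        v=cv2.remap(g,q[None,:,0].astype(np.float32),q[None,:,1].astype(np.float32),cv2.INTER_LINEAR)[0]
        d=abs(np.gradient(v));w=d*(d>.6*d.max());P.append(q[0]+(w@s/w.sum()-s[0])*nn)
    P=np.array(P,np.float32);l=cv2.fitLine(P,cv2.DIST_HUBER,0,.01,.01).ravel()
    off=(P-a)@nn
    return l,np.median(off),off.std(),nn
E
python3 - <<'E'
from edges import *
np.set_printoptions(suppress=True,precision=2)
o,p,r=state();h=(p+r.apply([H,0,0])-S0)@RS;M=RS.T@r.as_matrix();X=-M[:,2];Z=-M[:,0];Y=np.cross(Z,X)
W=lambda a,b,c:seat(h+a*X+b*Y+(c-20)*Z)
ims={'top':cv2.imread('pics/q1_t.png'),'scene':cv2.imread('pics/q1_s.png')}
clean={'top':cv2.imread('pics/top0.png'),'scene':cv2.imread('pics/scene0.png')}
def chk(tag,n,im,A,B,half=3):
    a,b=proj(n,[A,B]);l,m,sd,nn=edge(im,a,b,half)
    ang=np.degrees(np.arctan2(l[1],l[0])-np.arctan2(*(b-a)[::-1]));ang=(ang+90)%180-90
    print(tag,n,"off px %.2f sd %.2f dang %.2f"%(m,sd,ang),"dir",nn)
# plate upper edge (x=80), y-part free of the arm ; top face in both
chk('plate x=80','top',ims['top'],W(80,-55,6),W(80,55,6))
chk('plate x=80','scene',ims['scene'],W(80,-30,6),W(80,50,6))
chk('plate y=60 (scene)','scene',ims['scene'],W(-70,60,0),W(75,60,0))
chk('plate y=60','top',ims['top'],W(0,60,6),W(75,60,6))
chk('plate y=-60','top',ims['top'],W(10,-60,6),W(75,-60,6))
S=lambda a,b,c:seat([a,b,c])
for n in('top','scene'):
    chk('rail in top edge',n,clean[n],S(-80,-65,24),S(-80,65,24),2)
    chk('nose z21 edge',n,clean[n],S(87,-25,21),S(87,25,21),2)
    chk('house front z28',n,clean[n],S(100,-38,28),S(100,38,28),2)
    chk('house y=-42',n,clean[n],S(103,-42,28),S(122,-42,28),2)
    chk('house y=42',n,clean[n],S(103,42,28),S(122,42,28),2)
    chk('house back',n,clean[n],S(124,-38,28),S(124,38,28),2)
E
```

```text
plate x=80 top off px 0.80 sd 0.29 dang 0.87 dir [ 0.99 -0.14]
plate x=80 scene off px 0.88 sd 0.24 dang 0.75 dir [-0.94 -0.33]
plate y=60 (scene) scene off px 0.30 sd 0.42 dang -0.36 dir [ 0.28 -0.96]
plate y=60 top off px 0.76 sd 0.11 dang 0.06 dir [0.19 0.98]
plate y=-60 top off px 0.40 sd 0.21 dang -1.27 dir [0.16 0.99]
rail in top edge top off px -0.04 sd 0.53 dang -1.53 dir [ 0.99 -0.13]
nose z21 edge top off px -0.01 sd 0.08 dang 0.40 dir [ 0.99 -0.15]
house front z28 top off px -1.45 sd 0.20 dang 0.92 dir [ 0.99 -0.15]
house y=-42 top off px 1.17 sd 0.16 dang -4.91 dir [0.16 0.99]
house y=42 top off px 0.39 sd 0.13 dang -3.15 dir [0.19 0.98]
house back top off px 0.68 sd 0.12 dang -0.06 dir [ 0.99 -0.15]
rail in top edge scene off px -1.17 sd 0.33 dang -0.23 dir [-0.99 -0.17]
nose z21 edge scene off px -0.33 sd 0.27 dang -2.09 dir [-0.94 -0.33]
house front z28 scene off px -1.28 sd 0.51 dang 1.84 dir [-0.94 -0.34]
house y=-42 scene off px -0.36 sd 0.20 dang -4.45 dir [ 0.29 -0.96]
house y=42 scene off px -0.25 sd 0.20 dang -2.16 dir [ 0.27 -0.96]
house back scene off px 0.33 sd 0.11 dang -0.18 dir [-0.93 -0.37]
```

Both cameras put the held cover about 3 mm farther up-slope, relative to the seat, than my nominal pose, and roughly centred across. I'll take 3 mm off in x and add 1 mm in y, then approach with the upper edge tilted up 5°.

```bash
cat >> place.py <<'E'
DX,DY=-3.,1.
E
python3 -c "
from place import *
pl(3+DX,0+DY,55,5)"
```

```text
shift [45.1 -0.7 20.5] turn [-0.13  5.    0.02] clock 3.9
```

Request:
step_arm([
  [9,0,5,0,1,0,1],
  [18,0,9,0,2,0,1],
  [27,-0.7,13,0,3,0,1],
  [36,-0.7,17,0,4,0,1],
  [45,-0.7,20.5,0,5,0,1],
])

```text
clock: 4.4
tcp_pos: [578.7, -87.5, 292.1]
ee_rot: [-1.745, 1.567, 0.907]
contact_force: [0.9, 0.8, -2.9]
width: 0.125
```

```bash
python3 ov2.py q2; python3 -c "
from place import *
pl(2+DX,0+DY,35,5)"
```

```text
handle in seat [-1.93 -0.47 53.06] normal [-0.09  0.    1.  ] jaw [-1.   -0.   -0.09] F seat [-1.    0.01 -3.27] w 0.124204052264774 t 4.5 q [-0.16  0.35  1.68 -0.69  1.06 -1.51]
shift [18.1 -1.   0.8] turn [ 0.02  0.06 -0.2 ] clock 4.5
```

View pics/q2_a.png

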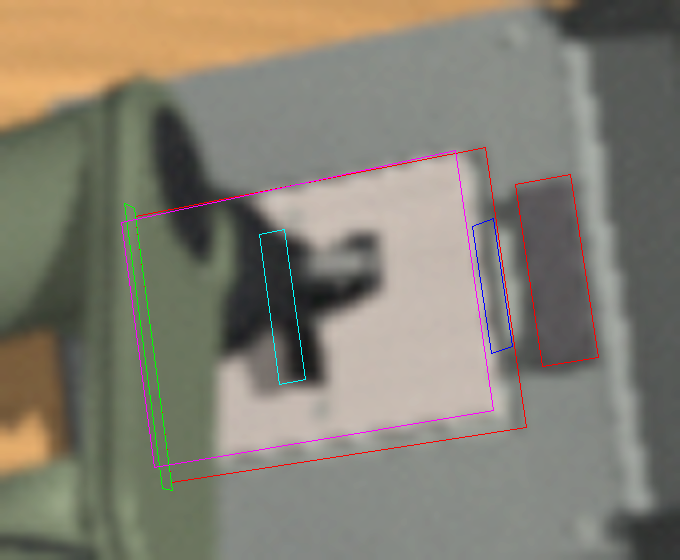

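View pics/q2_b.png

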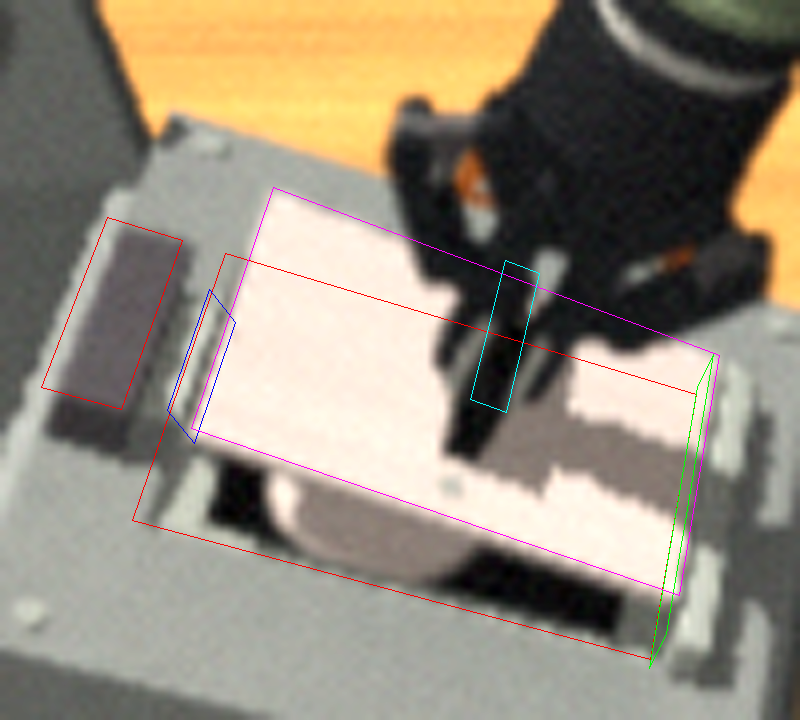

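Request:
step_arm([
  [4,-1,-0.5,0,0,0,1],
  [8,-1,-0.7,0,0,0,1],
  [12,-1,-0.7,0,0,0,1],
  [15,-1,-0.7,0,0,0,1],
  [15,-1,-0.7,0,0,0,1],
])

```text
clock: 5.0
tcp_pos: [579.8, -96.9, 278.7]
ee_rot: [-1.742, 1.569, 0.912]
contact_force: [-0.4, -0.4, -2.8]
width: 0.131
```

```bash
python3 ov2.py q3; python3 -c "
from place import *
pl(2+DX,0+DY,30,5)"
```

```text
handle in seat [ 0.24  0.49 38.19] normal [-0.09  0.    1.  ] jaw [-1.    0.   -0.09] F seat [-2.29 -0.51 -2.47] w 0.12429979297816121 t 5.1 q [-0.18  0.37  1.68 -0.7   1.03 -1.51]
shift [8.  0.  2.1] turn [-0.    0.06 -0.19] clock 5.1
```

View pics/q3_b.png

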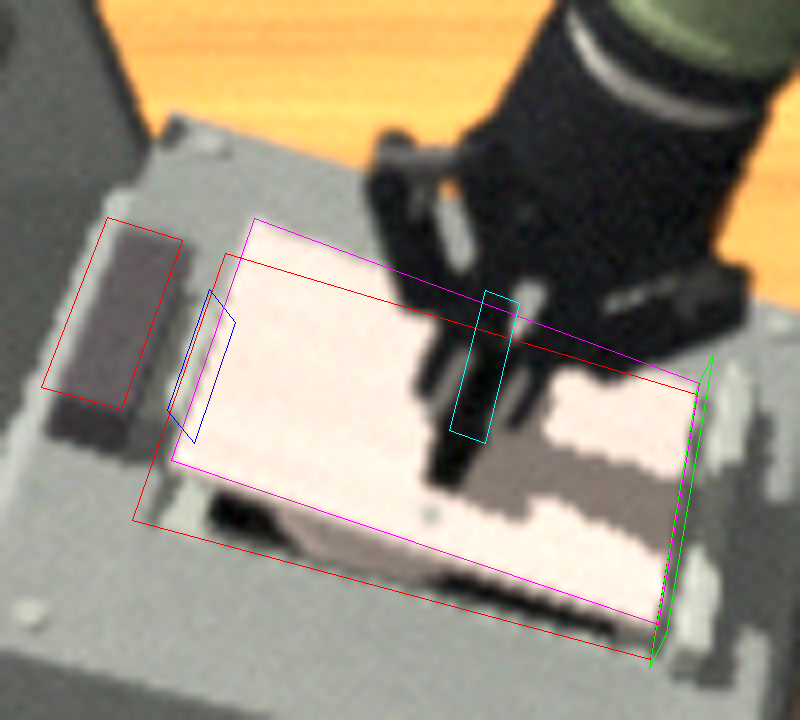

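View pics/q3_a.png

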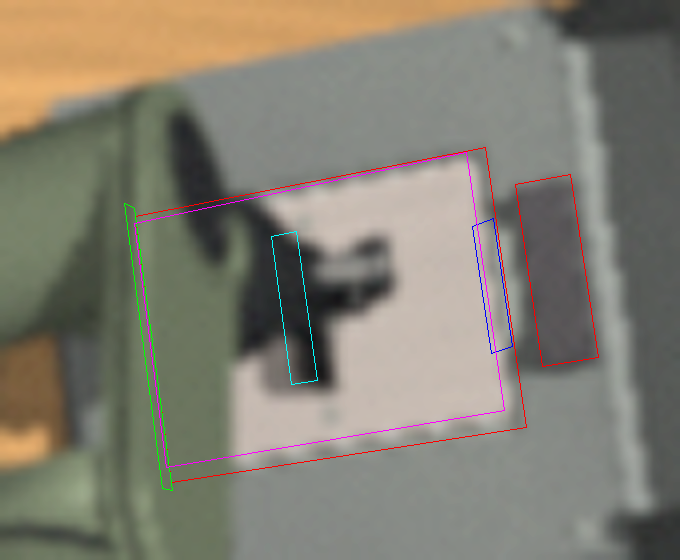

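Request:
step_arm([
  [2,0,0.5,0,0,0,1],
  [4,0,1,0,0,0,1],
  [6,0,1,0,0,0,1],
  [8,0,1,0,0,0,1],
  [8,0,1,0,0,0,1],
])

```text
clock: 5.6
tcp_pos: [580.6, -99.1, 272.3]
ee_rot: [-1.742, 1.566, 0.911]
contact_force: [-2.0, 8.4, -0.6]
width: 0.126
```

```bash
python3 -c "
from place import *
where();pl(2+DX,0+DY,26,5)"
```

```text
handle in seat [-1.21  1.15 31.09] normal [-0.08  0.    1.  ] jaw [-1.    0.   -0.08] F seat [-7.68 -1.05  3.77] w 0.1260677049706939 t 5.6 q [-0.18  0.38  1.68 -0.7   1.02 -1.5 ]
shift [5.1 0.4 0.6] turn [-0.01  0.14 -0.1 ] clock 5.6
```

Contact at handle z of about 31 mm, with roughly equal force along -x and +z. That is the cover's upper edge on the nose's 45° lead-in, as expected. I'll lower the bottom edge next, then rotate the upper edge down with a firmer grip.

Request:
step_arm([
  [1.5,0,0.5,0,0,0,1],
  [3,0,0.6,0,0,0,1],
  [4,0,0.6,0,0,0,1],
  [4,0,0.6,0,0,0,1],
  [4,0,0.6,0,0,0,1],
], newtons=110)

```text
clock: 6.1
tcp_pos: [581.3, -98.9, 270.2]
ee_rot: [-1.742, 1.563, 0.91]
contact_force: [-2.8, 12.4, 6.1]
width: 0.116
```

```bash
python3 -c "
from place import *
where();pl(-1.5,0+DY,22,2);pl(-1.5,0+DY,19,-1)"
```

```text
handle in seat [-2.58  2.14 29.25] normal [-0.08 -0.    1.  ] jaw [-1.    0.   -0.08] F seat [-7.88 -1.45 11.54] w 0.11591169162645897 t 6.1 q [-0.18  0.38  1.68 -0.7   1.01 -1.5 ]
shift [ 7.5  1.  -8.5] turn [-0.06 -2.78  0.03] clock 6.1
shift [ 11.1   1.  -16.8] turn [-0.05 -5.78  0.03] clock 6.1
```

Request:
step_arm([
  [2,0.3,-2.2,0,-0.7,0,1],
  [4,0.5,-4.4,0,-1.4,0,1],
  [6,0.8,-6.6,0,-2.1,0,1],
  [7.5,1,-8.5,0,-2.8,0,1],
  [7.5,1,-8.5,0,-2.8,0,1],
])

```text
clock: 6.6
tcp_pos: [582.0, -108.7, 269.6]
ee_rot: [-1.705, 1.528, 0.945]
contact_force: [0.1, 7.4, 1.5]
width: 0.114
```

```bash
python3 -c "
from place import *
where();print(readout.observe()['ft_torque']);pl(-1.5,0+DY,19,-1)"
```

```text
handle in seat [-2.98  2.3  23.33] normal [-0.03 -0.    1.  ] jaw [-1.    0.   -0.03] F seat [-5.63  0.88  4.93] w 0.11395483851157176 t 6.6 q [-0.21  0.38  1.67 -0.64  1.   -1.56]
[ 2.09  0.25 -0.2 ]
shift [ 4.6  0.8 -9.4] turn [-0.17 -2.79  0.19] clock 6.6
```

Request:
step_arm([
  [1.2,0,-2.3,0,-0.7,0,1],
  [2.4,0,-4.6,0,-1.4,0,1],
  [3.5,0,-7,0,-2.1,0,1],
  [4.6,0,-9.4,0,-2.8,0,1],
  [5.5,0,-9.4,0,-2.8,0,1],
])

```text
clock: 7.1
tcp_pos: [583.2, -116.7, 273.0]
ee_rot: [-1.667, 1.494, 0.98]
contact_force: [-11.8, 26.5, 23.0]
width: 0.113
```

```bash
python3 -c "
from place import *
where();print(readout.observe()['ft_torque'])";python3 ov2.py q4
```

```text
handle in seat [-2.82  2.71 22.3 ] normal [ 0.02 -0.    1.  ] jaw [-1.    0.    0.02] F seat [-12.39  -8.83  33.74] w 0.11301754608822283 t 7.1 q [-0.23  0.37  1.66 -0.57  1.   -1.62]
[ 1.28  1.73 -0.9 ]
handle in seat [-2.79  2.73 22.36] normal [ 0.02 -0.    1.  ] jaw [-1.    0.    0.02] F seat [-11.26  -6.77  27.37] w 0.10906689251212644 t 7.2 q [-0.23  0.37  1.66 -0.57  1.   -1.62]
```

View pics/q4_b.png

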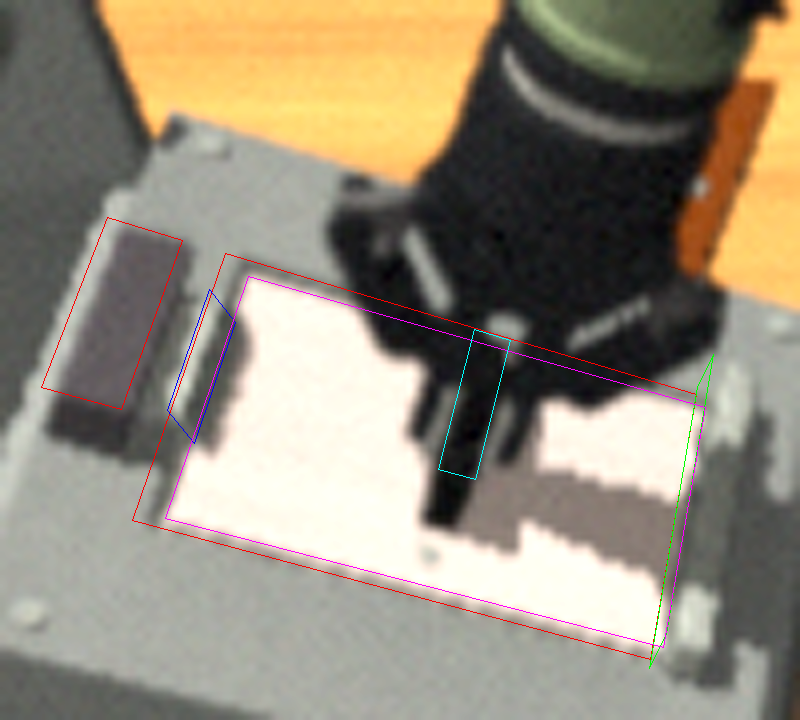

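View pics/q4_a.png

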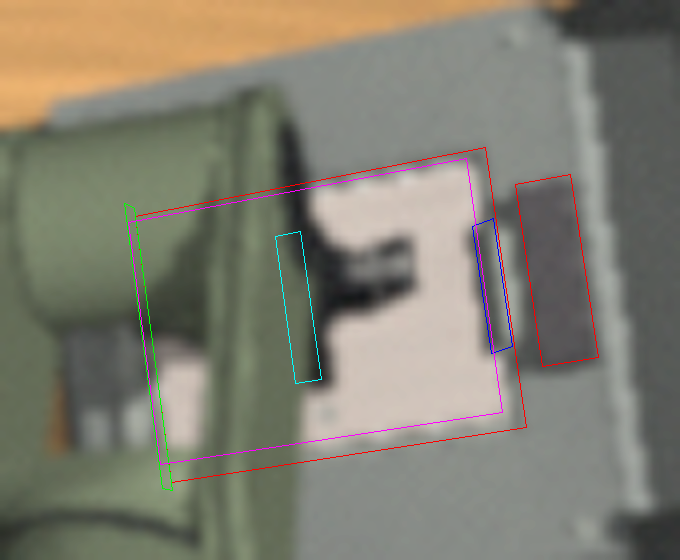

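The catch nose now overlaps the cover's upper edge, with the nose and its shadow on the plate around scene crop (235,385). The ~30 N press no longer moves the plate. Letting go and backing off.

Request:
step_arm([
  [0,0,0,0,0,0,1],
  [0,0,0,0,0,0,0.7],
  [0,0,0,0,0,0,0.6],
  [0,0,0,0,0,0,0.5],
  [0,0,0,0,0,0,0.5],
], newtons=40)

```text
clock: 7.7
tcp_pos: [583.2, -117.2, 272.8]
ee_rot: [-1.668, 1.495, 0.98]
contact_force: [-1.0, 0.2, -0.2]
width: 0.499
```

Request:
step_arm([
  [-15,0,0,0,0,0,0.5],
  [-35,0,0,0,0,0,0.5],
  [-60,0,0,0,0,0,0.5],
  [-90,0,0,0,0,0,0.5],
  [-120,0,0,0,0,0,0.5],
])

```text
clock: 8.2
tcp_pos: [576.4, -59.0, 379.6]
ee_rot: [-1.668, 1.495, 0.979]
contact_force: [0.5, 0.0, 0.9]
width: 0.503
```

```bash
python3 ov2.py q5; python3 - <<'E'
from h import *
s=cv2.imread('pics/q5_s.png');cv2.imwrite('pics/q5c.png',cv2.resize(s[185:255,100:190],None,fx=8,fy=8,interpolation=cv2.INTER_CUBIC))
t=cv2.imread('pics/q5_t.png');cv2.imwrite('pics/q5d.png',cv2.resize(t[135:195,400:480],None,fx=10,fy=10,interpolation=cv2.INTER_CUBIC))
E
```

```text
handle in seat [  2.47   5.44 147.58] normal [ 0.02 -0.01  1.  ] jaw [-1.    0.01  0.02] F seat [ 0.44  0.29 -0.19] w 0.4978269280334869 t 8.3 q [-0.13  0.23  1.6  -0.52  1.22 -1.65]
```

View pics/q5c.png

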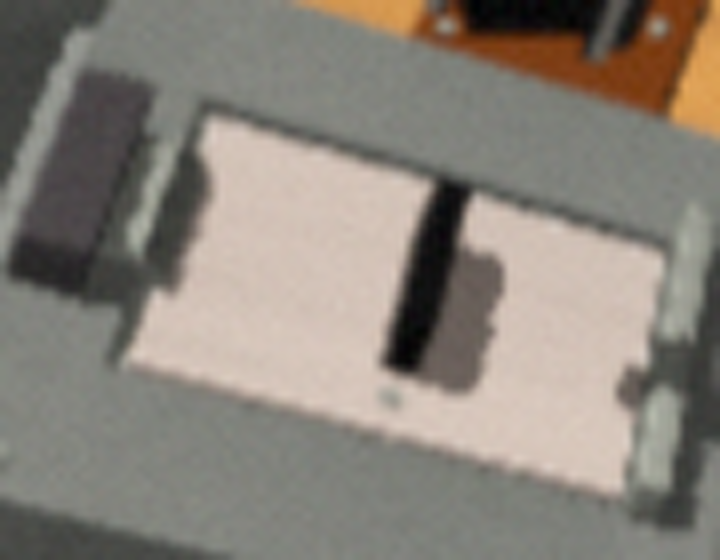

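View pics/q5d.png

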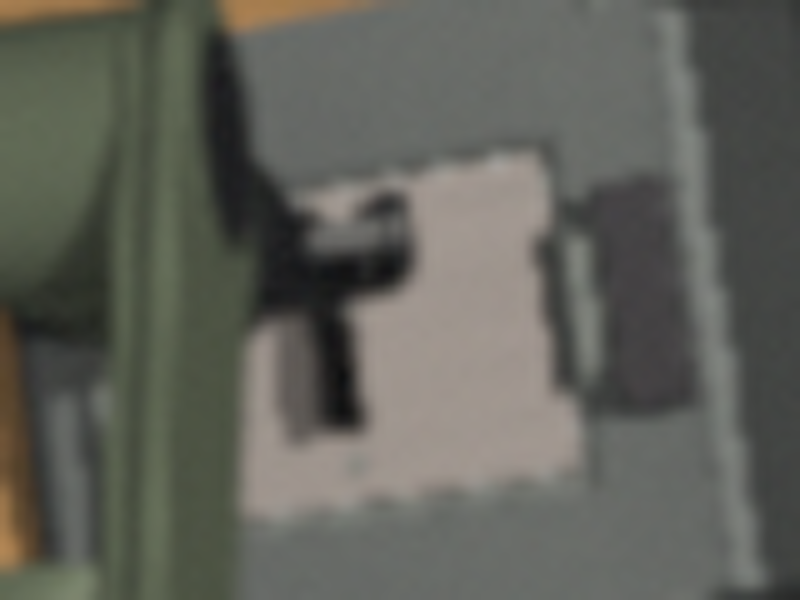

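The cover lies in the opening, its upper edge under the nose, which is back where it was at the start (bright strip at scene crop (160,195)). The lower edge could still be hung up on the rail, so I'll press it with closed fingertips at x = -50 and then at x = +50, comparing the contact heights.

```bash
cat > tip.py <<'E'
import place
from place import *
place.H=173.
E
python3 -c "
from tip import *
where();pl(-53,1,30)"
```

```text
handle in seat [  2.34   5.54 139.59] normal [ 0.02 -0.01  1.  ] jaw [-1.    0.01  0.02] F seat [ 0.44  0.29 -0.19] w 0.4978269280334869 t 8.3 q [-0.13  0.23  1.6  -0.52  1.22 -1.65]
shift [110.4   4.1  56.3] turn [-0.39  0.94  0.76] clock 8.3
```

Request:
step_arm([
  [0,2,28,0,0.5,0.4,1],
  [15,4,56,-0.4,0.9,0.8,1],
  [45,4,56,-0.4,0.9,0.8,1],
  [80,4,56,-0.4,0.9,0.8,1],
  [100,4,56,-0.4,0.9,0.8,1],
])

```text
clock: 8.8
tcp_pos: [574.5, -58.7, 266.0]
ee_rot: [-1.68, 1.513, 0.977]
contact_force: [-0.3, -0.3, 0.9]
width: -0.0
```

```bash
python3 -c "
from tip import *
where();pl(-53,1,8)"
```

```text
handle in seat [-54.03  -1.18  37.42] normal [0. 0. 1.] jaw [-1. -0.  0.] F seat [ 0.67 -0.29  0.62] w -4.003346006805095e-05 t 8.8 q [-0.13  0.37  1.69 -0.6   1.04 -1.51]
shift [29.4 -1.5 -0.7] turn [ 0.12  0.11 -0.27] clock 8.8
```

Request:
step_arm([
  [8,-1,0,0,0,0,1],
  [16,-1.5,-0.7,0,0,0,1],
  [22,-1.5,-0.7,0,0,0,1],
  [26,-1.5,-0.7,0,0,0,1],
  [28,-1.5,-0.7,0,0,0,1],
])

```text
clock: 9.3
tcp_pos: [577.7, -73.1, 242.6]
ee_rot: [-1.681, 1.512, 0.976]
contact_force: [-0.8, -0.0, -0.0]
width: 0.001
```

```bash
python3 -c "
from tip import *
where()"
```

```text
handle in seat [-53.02   0.69   9.82] normal [0. 0. 1.] jaw [-1. -0.  0.] F seat [-0.05 -0.81  0.03] w 0.0005659987851868568 t 9.3 q [-0.16  0.41  1.69 -0.61  0.99 -1.5 ]
```

Not touching at 9.8 mm yet; pressing gradually.

Request:
step_arm([
  [1,0,0,0,0,0,1],
  [2,0,0,0,0,0,1],
  [3,0,0,0,0,0,1],
  [3.5,0,0,0,0,0,1],
  [4,0,0,0,0,0,1],
])

```text
clock: 9.8
tcp_pos: [578.2, -74.2, 241.1]
ee_rot: [-1.681, 1.512, 0.974]
contact_force: [-4.7, 8.1, 12.3]
width: 0.001
```

```bash
python3 -c "
from tip import *
where()"
```

```text
handle in seat [-52.71   1.23   8.  ] normal [0. 0. 1.] jaw [-1. -0.  0.] F seat [-1.23 -3.83 14.91] w 0.0007733262731593772 t 9.8 q [-0.16  0.41  1.69 -0.62  0.99 -1.5 ]
```

Request:
step_arm([
  [2,0,0,0,0,0,1],
  [3,0,0,0,0,0,1],
  [3.5,0,0,0,0,0,1],
  [3.5,0,0,0,0,0,1],
  [3.5,0,0,0,0,0,1],
])

```text
clock: 10.3
tcp_pos: [578.3, -74.1, 241.0]
ee_rot: [-1.68, 1.512, 0.974]
contact_force: [-9.0, 11.1, 17.3]
width: -0.0
```

```bash
python3 -c "
from tip import *
where()"
```

```text
handle in seat [-52.71   1.24   7.94] normal [0. 0. 1.] jaw [-1.  0.  0.] F seat [-1.75 -7.77 21.02] w -0.00039460124430893366 t 10.3 q [-0.16  0.41  1.69 -0.62  0.99 -1.5 ]
```

Firm at 7.9 mm under 21 N, so the lower edge is down. Now the upper half.

Request:
step_arm([
  [-20,0,0,0,0,0,1],
  [-50,0,0,0,0,0,1],
  [-50,0,-45,0,0,0,1],
  [-50,0,-90,0,0,0,1],
  [-40,0,-100,0,0,0,1],
])

```text
clock: 10.8
tcp_pos: [587.6, -143.3, 331.5]
ee_rot: [-1.685, 1.509, 0.96]
contact_force: [0.6, 0.6, -0.3]
width: 0.001
```

Request:
step_arm([
  [8,0,0,0,0,0,1],
  [16,0,0,0,0,0,1],
  [24,0,0,0,0,0,1],
  [30,0,0,0,0,0,1],
  [34,0,0,0,0,0,1],
])

```text
clock: 11.3
tcp_pos: [589.2, -159.7, 300.1]
ee_rot: [-1.684, 1.51, 0.964]
contact_force: [-1.2, 0.2, 0.6]
width: -0.004
```

```bash
python3 -c "
from tip import *
where()"
```

```text
handle in seat [52.27  3.87 15.96] normal [-0. -0.  1.] jaw [-1.  0. -0.] F seat [ 0.05 -1.15  0.65] w -0.00385620671379774 t 11.3 q [-0.3   0.36  1.62 -0.57  1.01 -1.7 ]
```

Request:
step_arm([
  [2,1,3,0,0,0,1],
  [4,2,5,0,0,0,1],
  [6,2,5,0,0,0,1],
  [8,2,5,0,0,0,1],
  [10,2,5,0,0,0,1],
])

```text
clock: 11.8
tcp_pos: [587.5, -159.7, 290.7]
ee_rot: [-1.683, 1.51, 0.963]
contact_force: [-8.8, 14.4, 17.8]
width: 0.0
```

```bash
python3 -c "
from tip import *
where()"
```

```text
handle in seat [47.29  2.15  7.96] normal [-0. -0.  1.] jaw [-1.    0.01 -0.  ] F seat [-4.26 -7.15 23.06] w 0.0001256366405072683 t 11.8 q [-0.3   0.37  1.63 -0.58  1.   -1.69]
```

The upper half stops at 7.96 mm under 23 N, against 7.94 mm for the lower half, so the plate is parallel to the deck. Retreating for a final look.

Request:
step_arm([
  [-20,0,0,0,0,0,1],
  [-50,0,0,0,0,0,1],
  [-90,0,0,0,0,0,1],
  [-130,0,0,0,0,0,1],
  [-170,0,0,0,0,0,1],
])

```text
clock: 12.3
tcp_pos: [577.5, -74.1, 439.3]
ee_rot: [-1.683, 1.51, 0.962]
contact_force: [-0.2, -0.1, -0.3]
width: 0.004
```

Request:
step_arm([
  [0,0,40,0,0,0,1],
  [0,0,80,0,0,0,1],
  [0,0,120,0,0,0,1],
  [0,0,160,0,0,0,1],
  [0,0,160,0,0,0,1],
])

```text
clock: 12.8
tcp_pos: [561.8, 66.9, 355.5]
ee_rot: [-1.684, 1.51, 0.972]
contact_force: [-0.8, 0.2, 0.5]
width: 0.001
```

```bash
python3 - <<'E'
from ov import *
from edges import edge
s=viewer.read_camera('scene');t=viewer.read_camera('top')
pp=[polys[0],polys[3]]
a=ov('scene',s,100,190,185,255,8,[]);cv2.imwrite('pics/f1.png',a)
cv2.imwrite('pics/f2.png',cv2.resize(t[120:260,260:480],None,fx=3.6,fy=3.6,interpolation=cv2.INTER_CUBIC))
clean={'top':cv2.imread('pics/top0.png'),'scene':cv2.imread('pics/scene0.png')}
for n,im in(('scene',s),):
  for tag,A,B in(('nose21',[87,-25,21],[87,25,21]),('rail',[-80,-65,24],[-80,-20,24])):
    a,b=proj(n,seat([A,B]));print(n,tag,'before',edge(clean[n],a,b,2)[1:3],'now',edge(im,a,b,2)[1:3])
o=readout.observe();print(o['contact_force'],o['clock'],o['qvel'].max())
E
```

```text
scene nose21 before (np.float64(-0.33450787464677645), np.float64(0.2693104729959331)) now (np.float64(-0.31676285154965833), np.float64(0.27048345947750396))
scene rail before (np.float64(-1.2571421448382103), np.float64(0.2057313328468955)) now (np.float64(-1.1143615591780556), np.float64(0.5658488370820496))
[-0.03 -0.34  0.82] 12.9 -0.0008373314025400726
```

View pics/f1.png

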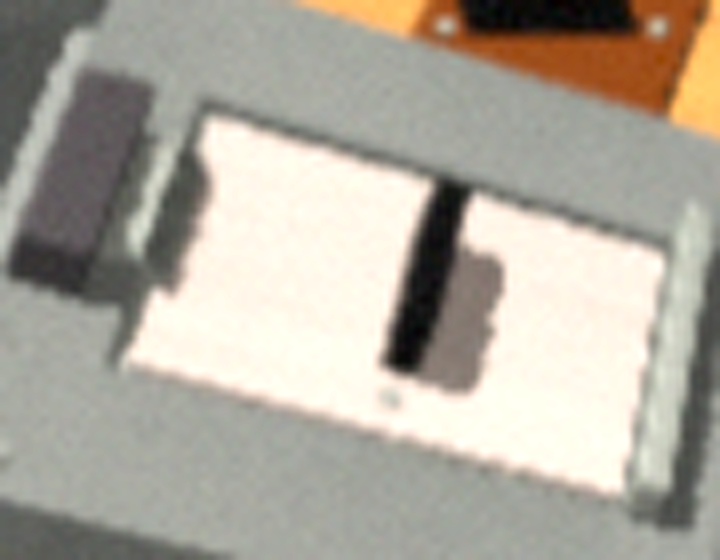

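View pics/f2.png

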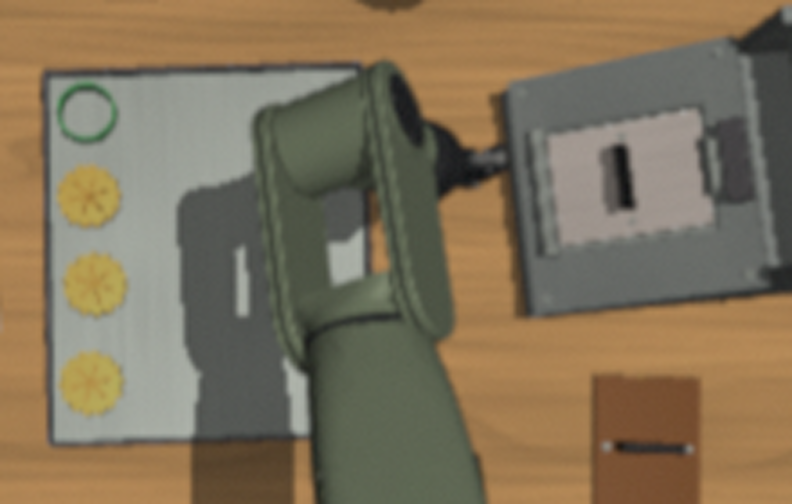

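The scene crop shows the cover filling the opening, its lower edge at the rail (650,400) and the nose over its upper edge (185,230). In the top view the biscuits lie untouched on the left of the tray, and the arm is clear of everything.

```bash
python3 -c "
from bench import ctrl
print(ctrl.sign_off())"
```

```text
the job is handed in; nothing more can be done
None
```

I laid the aluminium cover from the tray in the sheeter's opening with its lower edge at the rail. I pressed its upper edge under the catch, let go, and handed the job in at about 13 s. The hand-in gave no verdict, so success rests on my own checks.

**Flush on the ledge:** pressing with closed fingertips at about 21–23 N, the plate stopped at 7.94 mm on the lower half and 7.96 mm on the upper half. It is therefore parallel to the deck. Both readings are about 2 mm above the nominal 6 mm. I put that down to the camera calibration, since the plate was level and did not give under the press.

**Catch:** the nose edge in the scene image is within about 0.02 px of where it was before the job, so it has sprung fully back out over the cover.

**Biscuits and arm:** the biscuits look unmoved in the last picture, though I did not measure them. The arm stands clear and touches nothing.

**Disagreements:**
- The two cameras placed the seat up to about 4 mm apart along the slope. I corrected the approach by 3 mm from where the held cover appeared relative to the seat, and the contact with the nose bore that out.
- I did not measure the cover's final position along or across the slope beyond what the pictures show.

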